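# Put the check weight away and lock the push-and-turn cap

## Robot

A 6-joint arm with a two-finger parallel gripper is mounted at the origin on the work surface; the furniture and walls round the work are solid. World frame = base frame: x ahead of the robot, y to its left, z up, the work surface at z = 0. Lengths are in mm, angles in rad, forces in N, time in s.
With the tool pointing down it reaches from about 300 to 875 mm from the base axis. Payload 6.4 kg.
Tool frame: the origin (TCP) lies midway between the tips of the shut fingers; the grasp point (between the pads) lies 19 mm behind it; z points along the fingers, y is the line along which they close (so a half turn about z gives the same grasp; the last joint's range is limited). The gripper opens to 85 mm and grips with 20 to 120 N. Pads are 22 mm wide; open, the fingers measure 114 mm over their backs; the gripper's body (76 mm by 85 mm) begins 54 mm behind the grasp point. The pads swing forward as they close: fully open they stand 13 mm farther back than shut.
Start: joints at [1.005, 0.181, 1.607, -0, 1.354, -0.206], TCP at [202.439, 538.2, 231.288] pointing down, gripper open.
Joint ranges: [-2.99, 2.99], [-0.89, 2.07], [0.3, 2.58], [-1.14, 4.28], [0, 2.63], [-3.12, 3.12]. Speed limits (rad/s): [2.57, 2.57, 3.01, 3.14, 3.14, 3.14].

## Interface

Orientations are given as a 3x3 rotation matrix whose columns are the frame's x, y, z axes.
In Python, from cell import env gives the robot as it stands.
- The arm moves only by the shell command python3 -m pendant 'ROWS' [FORCE]. ROWS is JSON, a list of rows, each an object of numbers: "x", "y", "z": the shift along the tool's x, y, z in m; "rx", "ry", "rz": the turn, a rotation vector about the tool's x, y, z in degrees; "gripper": the finger opening in m, from 0 to 0.0854. In form: [{"x": .., "y": .., "z": .., "rx": .., "ry": .., "rz": .., "gripper": ..}, ...]. A call has 1 to 8 rows; each row is the pose to reach, as a shift and turn from the pose commanded when the call began, along the tool's axes at that moment; what a row does not reach only later rows make up. A row lasts 1/10 s, in which the tool goes at most 50 mm and 8.59 degrees, less where a joint would pass 70% of its speed; a pose out of reach is approached as far as the arm can. A call with a gripper value outside its range is refused whole. The fingers move at their own pace and stop on an object; FORCE is the grip in N (left out, the last holds). Time passes only in rows, so rows that repeat a pose let the fingers close. It gives the time, the measured TCP pose, the force, the opening and the grip force at its end, in the units of the state.
- env.read_state(): the state, without advancing time (a new reading comes with each control period).
- env.camera(name): name is "scene" or "top" or "wrist"; returns a dict with "img" (384x512x3 uint8, red, green, blue), "intrinsics" (3x3 intrinsics, pixels), "T" (4x4, takes a point from camera to world coordinates); the wrist camera has in their place "tool_from_camera" (4x4, takes a point from camera to tool coordinates, whose origin is the TCP and whose axes are the flange's). Camera axes: x right, y down, z forward; pixel columns grow to the right and rows downward; lengths in mm; the calibration is good to about 2 mm. The wrist camera is an equidistant fisheye: a pixel r from the principal point sees the ray r / f radians off the axis. A picture is of the moment at which its call begins: read the wrist's pose just before it. There is no depth.
- env.sign_off(): hands the job in; it is judged then, once.
Trained networks look in a picture, given as the dict that the camera call returned (one of the last four; its "shot" number tells which), for a name from the list of things; names that differ only in an ending like _2 or _b are one class to them, and where a whole thing is asked for, a point or a joint stands for the part that bears it (a point fixed in the world has none). Each returns a list of dicts, best first, with "confidence" (0 to 1); they miss things now and then, are a little off and sometimes report something else, mostly with a low value. They report only what shows in the picture. A call takes as long as a camera call. They do not tell look-alikes from the thing itself.
- env.spot_in(picture, thing): "xy" ([column, row] as shares, 0 to 1, of the picture: columns of its width, rows of its height, amid what is visible of it).
- env.place_of(picture, thing): "xy" ([column, row] as shares, 0 to 1, of the picture: columns of its width, rows of its height: a listed point, or the origin of a listed thing).
The state is a dict: "time_s": time; "qpos": joint angles; "dq": joint speeds; "effort": joint torques, N m; "tcp_pos": TCP position; "tcp_rot": TCP orientation; "contact_force": force on the tool from outside, world axes, zero at the start; "ft_torque": the same for the moment, N m; "opening": finger opening in mm; "grip_force": force on a finger pad.
Only numpy, scipy, OpenCV 4.12 (cv2) and the standard library are available. Lean on these libraries where they do the work, as an engineer would, in place of code of your own. Each camera call takes 0.05 s, during which the arm holds its last target. There are 200 camera calls.

## Task

The bench scale has been checked: set the brass check weight upright in its canister without dropping it, then close the canister with the red push-and-turn cap. Put the cap on with its bar in line with the white marks, press it down against its spring and, still pressing, turn it clockwise until the bar lines up with the red marks, then let go so that the spring lifts it into its lock. Do not force the cap, and leave the other things on the bench where they are.

Things in the scene. Friction and masses are not known exactly. Their poses are not given: they have to be found in the camera images.
- canister: canister fixed to the bench: round dark steel foot 108 mm across, 12 mm high, with a collar 77 mm across up to 33 mm; in it stands an aluminium barrel, 69 mm across, with a narrower neck 44 mm across and open mouth 37.6 mm wide. Origin: centre of the foot's underside, at bench height; z up along the axis, x towards one red mark. Blue felt floor at 23 mm. The same after a half turn
- red_mark (a point): one of two red marks on the foot, at the canister's +x and -x, 44 mm from its axis: LOCKED, the cap's bar lies along the canister's x. A firm end stop lies about 0.07 rad beyond; from 0.07 rad before the mark on, the cap's lugs can rise into notches. How high the barrel sits differs (push fit, it stays put) and is not measured: its rim is 60 to 78 mm above the bench
- white_mark (a point): one of two white marks, 1.27 rad (73 deg) counter-clockwise, seen from above, from the red ones: ENTRY. With the bar in line with them, within 0.2 rad, the cap's lugs pass down between the two bayonet teeth that stand out from the neck to 54 mm across. Then the cap, pressed, is turned 1.27 rad clockwise under the teeth to the red marks. Rim of the mouth rounded, 2 mm
- cap: loose red cap standing right way up, about 0.1 kg. Origin: centre of its skirt's lower edge; z up, x along the bar. Round shell 64 mm across, wall 3.4 mm, flat top at 37.5 mm. Height of its origin below the barrel's rim: 9 mm when its sprung ring first meets the rim, 15 mm or more for the lugs to pass under the teeth, 16.5 mm when its spring is bottomed, 11.5 mm when locked
- cap_bar (a point): middle of the top of the cap's straight grip bar, 58 mm above the cap's origin. Bar along the cap's x, 56 mm long, 15 mm wide, 20.5 mm tall above the flat top, white dash at each end
- cap_lug (a point): upper inner edge of one of the cap's two inner lugs, under the ends of the bar (cap +x and -x), 1 to 5 mm above the skirt's edge, reaching in to 47 mm across. Spring of the sealing ring inside: 3 N at first touch of the rim plus 1.2 N per mm; lugs clear the teeth at 10 N, bottomed at 12 N; beyond that it is hard, and over 26 N is forcing it. A push that rises at once has met a tooth or the rim
- check_weight: loose brass weight standing upright, 52 mm tall, round, about 0.2 kg. Origin: centre of its underside; z up. Body 28 mm across and 35 mm tall, neck 12 mm across, on top a knob 18 mm across from 41.5 to 52 mm. Standing in the canister, its top is between 3 mm below and 15 mm above the rim, and the closed cap has room for it
- wash_bottle: bystander: squeeze bottle with red top and bent spout, 178 mm tall; origin at the centre of its underside
- sticker_roll: bystander: roll of green stickers lying flat, 70 mm across, 22 mm tall; origin at the centre of its underside
- caliper: bystander: digital caliper lying flat, 239 mm long; origin under its middle
- screwdriver: bystander: screwdriver with red handle, 200 mm long; origin under its middle
- iron_a: bystander: chrome iron head in a clear bag, 106 mm long, 76 mm tall; origin at the centre of its underside
- iron_b: bystander: chrome iron head in a clear bag, 105 mm long, 78 mm tall; origin at the centre of its underside
- hybrid_a: bystander: black hybrid club head, 105 mm long, 69 mm tall; origin at the centre of its underside
Mind the look-alikes: they are no part of the job. Of the things that look like the check_weight, take the one that is farthest from the robot's base at the start.

How it is judged (in metres and radians):
On the way, in this order (a step that is already met when the one before it is completed fails the run):
1. the check weight stands in the canister, let go (horizontal distance between check_weight and canister below 0.008 m and z of check_weight in the frame of canister below 0.027 m and angle between check_weight's own z axis and vertical below 0.2 rad and contact force between the fingers and check_weight below 0.3 N), for 0.2 s.
2. the cap is on the neck and pressed down, its lugs below the teeth, before it is turned home (horizontal distance between cap and canister below 0.004 m and z of cap in the frame of canister below 0.0645 m and contact force between cap and canister above 8 N and angle between the x axis of cap and the x axis of canister, either way round above 0.35 rad), for 0.1 s.
At the end, for the whole second after the job is handed in: The check weight stands upright on the felt floor; the cap is locked over it and at rest: centred within 3 mm, level within 0.06 rad, bar within 0.12 rad of the red marks, lugs held up in the notches by its spring (over 6 N between cap and canister with nothing pressing on it) (horizontal distance between cap and canister below 0.003 m and z of cap in the frame of canister below 0.068 m and contact force between cap and canister above 6 N and angle between the x axis of cap and the x axis of canister, either way round below 0.12 rad and angle between cap's own z axis and vertical below 0.06 rad and linear speed of cap below 0.01 m/s and horizontal distance between check_weight and canister below 0.008 m and z of check_weight in the frame of canister below 0.027 m and angle between check_weight's own z axis and vertical below 0.2 rad); the robot touches nothing.
It fails at once if the cap is forced: more than 26 N between cap and canister (contact force between cap and canister above 26 N).
It fails at once if the check weight is dropped into the canister (faster than 0.7 m/s inside it) (horizontal distance between check_weight and canister below 0.02 m and z of check_weight in the frame of canister below 0.058 m and linear speed of check_weight above 0.7 m/s).
It fails at once if a bystander is moved by more than 25 mm (distance of any of wash_bottle, sticker_roll, caliper, screwdriver, iron_a, iron_b, hybrid_a from where it was at the start of the episode above 0.025 m).
It also fails if it takes over 59 s, if anything falls off the work surface, if the arm or the gripper's body presses on something with over 40 N, if the wrist force passes 120 N, or if a joint passes its speed limit or range.

## Working session

There is one attempt and no reset: what is moved stays moved. The work goes in short steps, Python scripts to look and compute and a shell command to move; the robot and the scene stay as the last step left them, time stands still between calls to the robot, and variables do not carry over. Pictures are saved under pics/ and viewed, at most 10 in all, crops included, and the job is handed in when it is done.

```bash
ls; mkdir -p pics; cat > h.py <<'E'
import numpy as np, cv2
from cell import env
def ray(p,xy,st=None):
    K=np.array(p["intrinsics"]) ; u=np.array([xy[0]*512,xy[1]*384])
    d=np.array([(u[0]-K[0,2])/K[0,0],(u[1]-K[1,2])/K[1,1]])
    if "T" in p: T=np.array(p["T"]); v=np.array([d[0],d[1],1.])
    else:
        r=np.linalg.norm(d); v=np.array([*(d/max(r,1e-9)*np.sin(r)),np.cos(r)])
        W=np.eye(4);W[:3,:3]=st["tcp_rot"];W[:3,3]=st["tcp_pos"]
        T=W@np.array(p["tool_from_camera"])
    return T[:3,3],T[:3,:3]@v
def at(p,xy,z,st=None):
    o,v=ray(p,xy,st); return o+v*(z-o[2])/v[2]
def save(p,n): cv2.imwrite(f"pics/{n}.png",p["img"][:,:,::-1])
def look(p,things,st=None,cmin=.25):
    for t,z,f in things:
        for r in getattr(env,f)(p,t):
            if r["confidence"]>cmin: print(t,f,round(r["confidence"],2),(np.array(r["xy"])*[512,384]).round(0),at(p,r["xy"],z,st).round(1))
E
python3 - <<'E'
from h import *
L=[("canister",0,"place_of"),("red_mark",12,"place_of"),("white_mark",12,"place_of"),("cap",0,"place_of"),("cap_bar",58,"place_of"),("check_weight",0,"place_of"),("wash_bottle",0,"place_of"),("sticker_roll",0,"place_of"),("caliper",0,"place_of"),("screwdriver",0,"place_of"),("iron_a",0,"place_of"),("hybrid_a",0,"place_of")]
ims=[]
for c in ("top","scene"):
    p=env.camera(c); print(c, p["T"][:3,3] if hasattr(p["T"],'shape') else p["T"]); look(p,L); ims.append(p["img"])
cv2.imwrite("pics/a.png",cv2.resize(np.vstack(ims)[:,:,::-1],None,fx=.78,fy=.78)) 
cv2.imwrite("pics/top.png",cv2.resize(ims[0][:,:,::-1],(800,600)))
s=env.read_state();print(s)
E
```

```text
pics
top [ 435.23193185  -26.72331581 1180.42480131]
red_mark place_of 0.71 [267. 189.] [583.3 -93.4  12. ]
white_mark place_of 0.94 [252. 197.] [556.2 -41.6  12. ]
white_mark place_of 0.59 [340. 192.] [ 571.1 -334.    12. ]
cap place_of 0.71 [318. 229.] [ 447.1 -261.1    0. ]
cap_bar place_of 0.6 [325. 232.] [ 438.2 -270.8   58. ]
check_weight place_of 0.58 [259. 252.] [373.7 -61.2   0. ]
check_weight place_of 0.56 [206. 235.] [433.9 113.4   0. ]
check_weight place_of 0.51 [231. 250.] [382.6  30.9   0. ]
wash_bottle place_of 0.71 [316. 166.] [ 659.8 -258.8    0. ]
wash_bottle place_of 0.57 [139. 222.] [478.9 336.9   0. ]
wash_bottle place_of 0.33 [203. 232.] [443.9 122.4   0. ]
sticker_roll place_of 0.63 [311. 166.] [ 659.6 -243.5    0. ]
sticker_roll place_of 0.54 [185. 202.] [543.5 182.    0. ]
caliper place_of 0.6 [366. 250.] [ 375.3 -415.9    0. ]
screwdriver place_of 0.74 [230. 174.] [636.5  30.9   0. ]
screwdriver place_of 0.71 [264. 204.] [534.3 -82.7   0. ]
screwdriver place_of 0.46 [283. 152.] [ 711.2 -150.     0. ]
iron_a place_of 0.91 [310. 166.] [ 661.8 -241.5    0. ]
hy
[... 1293 characters left out ...]
5,
        1.35384170e+00, -2.06285045e-01]), 'dq': array([-0.00024038, -0.00150832, -0.00073283,  0.00129709, -0.00159148,
        0.00138039]), 'effort': array([-1.12851740e-03, -4.44848299e+01, -3.51673472e+01, -3.80488173e-04,
        9.11904353e-04,  1.11018599e-05]), 'tcp_pos': array([202.44570239, 538.1951992 , 231.29743203]), 'tcp_rot': array([[-9.35967256e-01,  3.52087058e-01,  1.15747167e-05],
       [ 3.52087057e-01,  9.35967255e-01, -4.21913285e-05],
       [-2.56885765e-05, -3.54143940e-05, -9.99999999e-01]]), 'contact_force': array([0.58892074, 0.10972593, 0.09002735]), 'ft_torque': array([-0.0217052 ,  0.04781244,  0.03856367]), 'grip_force': 0.0, 'opening': 85.26698938054683}
```

View top.

View pics/top.png

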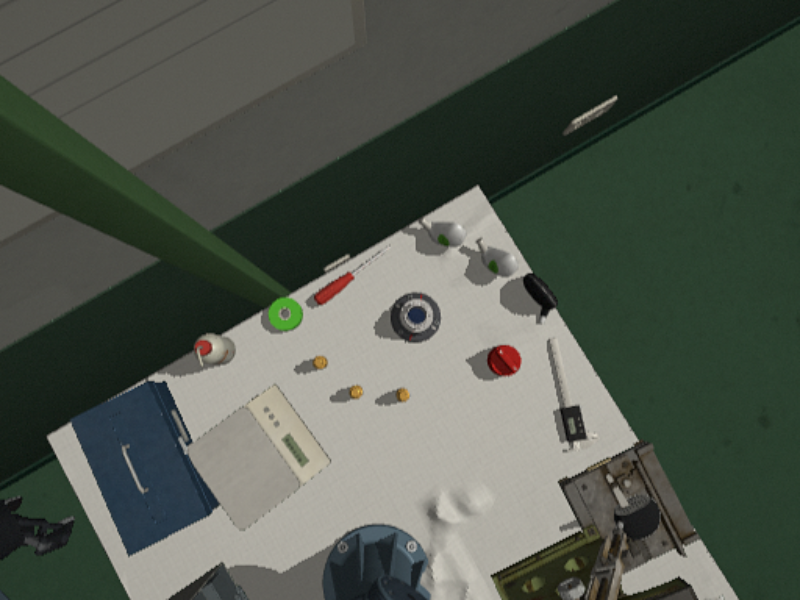

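View pics/a.png

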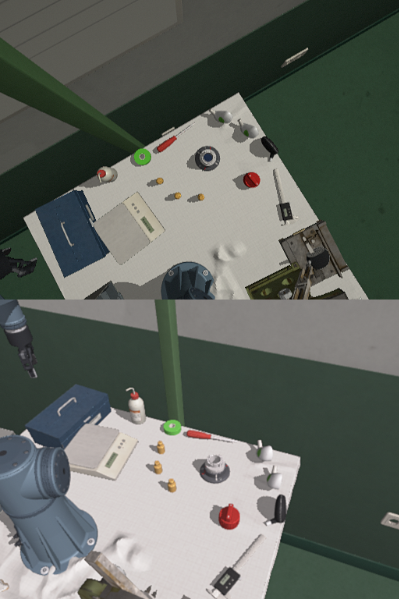

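The weight farthest from the base is the one at (320,362) in the enlarged top view, at about world (434, 113). The canister is at (416,316) and the cap at (504,360). I'll move over the weight next.

```bash
python3 -m pendant '[{"x":-0.0367,"y":-0.0316},{"x":-0.0734,"y":-0.0632},{"x":-0.1101,"y":-0.0948},{"x":-0.1468,"y":-0.1264},{"x":-0.1835,"y":-0.158},{"x":-0.2202,"y":-0.1896},{"x":-0.2569,"y":-0.2212},{"x":-0.2936,"y":-0.2528}]' && python3 -m pendant '[{"x":-0.037,"y":-0.0315},{"x":-0.073,"y":-0.063},{"x":-0.073,"y":-0.063}]'
python3 - <<'E'
from h import *
s=env.read_state(); p=env.camera("wrist"); save(p,"w1")
look(p,[("check_weight",0,"place_of"),("check_weight",26,"spot_in"),("canister",0,"place_of"),("red_mark",12,"place_of"),("white_mark",12,"place_of"),("cap",0,"place_of"),("cap_bar",58,"place_of")],s)
print(s["tcp_pos"],s["qpos"],s["time_s"], p["tool_from_camera"], p["intrinsics"])
E
```

```text
check_weight place_of 0.59 [ 37. 323.] [374.2 -59.4   0. ]
check_weight place_of 0.58 [  4. 359.] [ 496.  -411.1    0. ]
check_weight spot_in 0.68 [ 36. 329.] [371.7 -38.   26. ]
canister place_of 0.33 [ 17. 354.] [ 471.6 -285.8    0. ]
cap place_of 0.58 [ 14. 344.] [ 433.1 -255.4    0. ]
cap_bar place_of 0.56 [  5. 359.] [ 436.9 -253.4   58. ]
[202.44570239 538.1951992  231.29743203] [ 1.00470413e+00  1.80806745e-01  1.60697361e+00 -3.31756294e-05
  1.35384170e+00 -2.06285045e-01] 1.3 [[-4.96213655e-04 -9.46240497e-01 -3.23463560e-01  8.34503626e+01]
 [ 9.99999796e-01 -6.00008767e-04  2.21165687e-04 -3.28661644e-01]
 [-4.03356901e-04 -3.23463384e-01  9.46240602e-01 -1.42170912e+02]
 [ 0.00000000e+00  0.00000000e+00  0.00000000e+00  1.00000000e+00]] [[297.31863964   0.         255.61672187]
 [  0.         297.31863964 187.61632152]
 [  0.           0.           1.        ]]invalid input
```

View pics/w1.png

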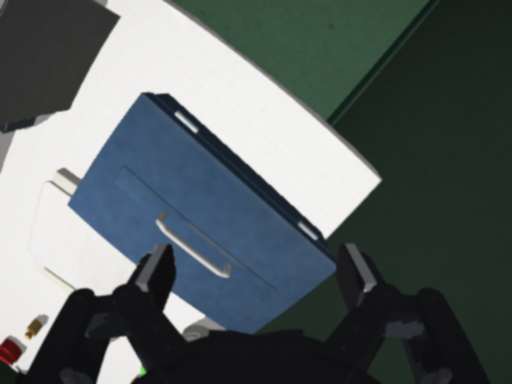

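The move was refused as invalid and the arm hasn't moved: the wrist view still shows the blue case. I'll retry with all keys given.

```bash
python3 -m pendant '[{"x":-0.0367,"y":-0.0316,"z":0,"rx":0,"ry":0,"rz":0,"gripper":0.085},{"x":-0.0734,"y":-0.0632,"z":0,"rx":0,"ry":0,"rz":0,"gripper":0.085},{"x":-0.1101,"y":-0.0948,"z":0,"rx":0,"ry":0,"rz":0,"gripper":0.085},{"x":-0.1468,"y":-0.1264,"z":0,"rx":0,"ry":0,"rz":0,"gripper":0.085},{"x":-0.1835,"y":-0.158,"z":0,"rx":0,"ry":0,"rz":0,"gripper":0.085},{"x":-0.2202,"y":-0.1896,"z":0,"rx":0,"ry":0,"rz":0,"gripper":0.085},{"x":-0.2569,"y":-0.2212,"z":0,"rx":0,"ry":0,"rz":0,"gripper":0.085},{"x":-0.2936,"y":-0.2528,"z":0,"rx":0,"ry":0,"rz":0,"gripper":0.085}]'
```

```text
time_s: 2.5
tcp_pos: [388.9, 196.5, 231.7]
tcp_rot: [[-0.936, 0.352, 0.001], [0.352, 0.936, 0.0], [-0.001, 0.001, -1.0]]
contact_force: [0.3, 0.3, 0.3]
opening: 85.2
grip_force: 0.0
```

```bash
python3 -m pendant '[{"x":-0.0357,"y":-0.03,"z":0,"rx":0,"ry":0,"rz":0,"gripper":0.085},{"x":-0.0713,"y":-0.059,"z":0.02,"rx":0,"ry":0,"rz":0,"gripper":0.085},{"x":-0.0713,"y":-0.059,"z":0.06,"rx":0,"ry":0,"rz":0,"gripper":0.085},{"x":-0.0713,"y":-0.059,"z":0.06,"rx":0,"ry":0,"rz":0,"gripper":0.085}]'
python3 - <<'E'
from h import *
s=env.read_state(); p=env.camera("wrist"); save(p,"w2")
look(p,[("check_weight",0,"place_of"),("check_weight",26,"spot_in"),("canister",0,"place_of"),("red_mark",12,"place_of"),("white_mark",12,"place_of")],s)
print(s["tcp_pos"],s["qpos"],s["time_s"])
E
```

```text
time_s: 2.9
tcp_pos: [431.2, 116.5, 167.1]
tcp_rot: [[-0.935, 0.355, -0.009], [0.355, 0.935, 0.0], [0.008, -0.003, -1.0]]
contact_force: [-1.8, -0.3, -0.4]
opening: 84.9
grip_force: 0.0
check_weight place_of 0.86 [174. 153.] [381.9  39.2   0. ]
check_weight place_of 0.73 [108. 357.] [ 655.6 -252.5    0. ]
check_weight place_of 0.7 [107. 174.] [372.4 -49.5   0. ]
check_weight place_of 0.56 [259. 175.] [438.2 116.5   0. ]
check_weight spot_in 0.85 [170. 158.] [382.5  42.3  26. ]
check_weight spot_in 0.6 [258. 184.] [439.4 115.5  26. ]
check_weight spot_in 0.58 [ 95. 182.] [372.6 -53.5  26. ]
check_weight spot_in 0.5 [284. 300.] [589.7  92.1  26. ]
white_mark place_of 0.9 [176. 302.] [558.8 -46.2  12. ]
[431.16049076 116.47772749 167.05109955] [-3.12887965e-03 -3.50176717e-02  1.97498494e+00  8.78073524e-05
  1.21055913e+00 -1.21072328e+00] 2.9
```

View pics/w2.png

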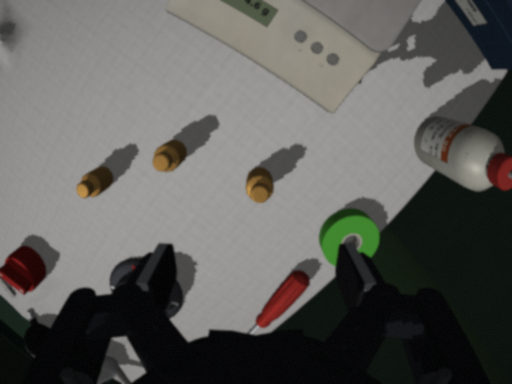

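The weight is at pixel (259,188), world about (438, 116), and both network calls agree. The fingers have room around it, so I'll descend and check from near.

```bash
python3 -m pendant '[{"x":-0.0047,"y":-0.0004,"z":0.04,"rx":0,"ry":0,"rz":0,"gripper":0.085},{"x":-0.0047,"y":-0.0004,"z":0.08,"rx":0,"ry":0,"rz":0,"gripper":0.085},{"x":-0.0047,"y":-0.0004,"z":0.09,"rx":0,"ry":0,"rz":0,"gripper":0.085},{"x":-0.0047,"y":-0.0004,"z":0.09,"rx":0,"ry":0,"rz":0,"gripper":0.085},{"x":-0.0047,"y":-0.0004,"z":0.09,"rx":0,"ry":0,"rz":0,"gripper":0.085}]'
python3 - <<'E'
from h import *
s=env.read_state(); p=env.camera("wrist"); save(p,"w3")
look(p,[("check_weight",0,"place_of"),("check_weight",26,"spot_in"),("canister",0,"place_of"),("white_mark",12,"place_of")],s)
print(s["tcp_pos"],s["qpos"],s["time_s"])
E
```

```text
time_s: 3.7
tcp_pos: [439.8, 116.2, 83.1]
tcp_rot: [[-0.936, 0.351, 0.002], [0.351, 0.936, -0.0], [-0.002, 0.001, -1.0]]
contact_force: [0.6, -0.1, 0.1]
opening: 84.7
grip_force: 0.0
check_weight place_of 0.62 [ 62. 192.] [374.2 -53.9   0. ]
check_weight place_of 0.61 [257. 196.] [441.2 116.3   0. ]
check_weight place_of 0.55 [145. 159.] [379.1  42.7   0. ]
check_weight spot_in 0.93 [255. 206.] [438.9 116.2  26. ]
check_weight spot_in 0.92 [135. 169.] [380.9  43.7  26. ]
check_weight spot_in 0.92 [ 48. 202.] [373.9 -51.9  26. ]
canister place_of 0.96 [120. 324.] [534.2 -86.    0. ]
[439.75040491 116.18631397  83.05291251] [-3.66260485e-03  1.12242166e-01  2.02151586e+00 -1.42492256e-05
  1.00542025e+00 -1.21536949e+00] 3.7
```

View pics/w3.png

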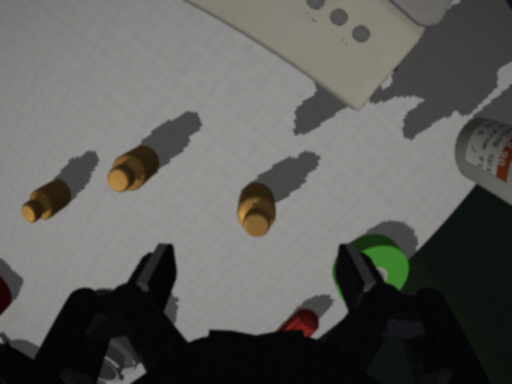

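The weight is centred between the fingers, its knob at (257,220). I'll go down and grip the knob.

```bash
python3 -m pendant '[{"x":0,"y":0,"z":0.03,"rx":0,"ry":0,"rz":0,"gripper":0.085},{"x":0,"y":0,"z":0.042,"rx":0,"ry":0,"rz":0,"gripper":0.06},{"x":0,"y":0,"z":0.042,"rx":0,"ry":0,"rz":0,"gripper":0.03},{"x":0,"y":0,"z":0.042,"rx":0,"ry":0,"rz":0,"gripper":0.01},{"x":0,"y":0,"z":0.042,"rx":0,"ry":0,"rz":0,"gripper":0.01},{"x":0,"y":0,"z":0.042,"rx":0,"ry":0,"rz":0,"gripper":0.01},{"x":0,"y":0,"z":0.042,"rx":0,"ry":0,"rz":0,"gripper":0.01},{"x":0,"y":0,"z":0.042,"rx":0,"ry":0,"rz":0,"gripper":0.01}]' 30
```

```text
time_s: 4.75
tcp_pos: [439.4, 115.9, 40.2]
tcp_rot: [[-0.936, 0.352, 0.002], [0.352, 0.936, 0.0], [-0.002, 0.001, -1.0]]
contact_force: [0.2, 0.7, 5.1]
opening: 16.0
grip_force: 29.5
```

```bash
python3 -m pendant '[{"x":0,"y":0,"z":-0.02,"rx":0,"ry":0,"rz":0,"gripper":0.01},{"x":0,"y":0,"z":-0.06,"rx":0,"ry":0,"rz":0,"gripper":0.01},{"x":-0.033,"y":-0.015,"z":-0.09,"rx":0,"ry":0,"rz":0,"gripper":0.01},{"x":-0.068,"y":-0.032,"z":-0.12,"rx":0,"ry":0,"rz":0,"gripper":0.01},{"x":-0.103,"y":-0.049,"z":-0.14,"rx":0,"ry":0,"rz":0,"gripper":0.01},{"x":-0.138,"y":-0.064,"z":-0.15,"rx":0,"ry":0,"rz":0,"gripper":0.01},{"x":-0.1625,"y":-0.0756,"z":-0.15,"rx":0,"ry":0,"rz":0,"gripper":0.01},{"x":-0.1625,"y":-0.0756,"z":-0.15,"rx":0,"ry":0,"rz":0,"gripper":0.01}]'
python3 -m pendant '[{"x":0,"y":0,"z":0,"rx":0,"ry":0,"rz":0,"gripper":0.01},{"x":0,"y":0,"z":0,"rx":0,"ry":0,"rz":0,"gripper":0.01}]'
python3 - <<'E'
from h import *
s=env.read_state(); p=env.camera("wrist"); save(p,"w4"); cv2.imwrite("pics/w4b.png",cv2.resize(p["img"][:,:,::-1],(800,600),interpolation=cv2.INTER_CUBIC))
look(p,[("check_weight",26,"spot_in"),("canister",0,"place_of"),("white_mark",12,"place_of"),("red_mark",12,"place_of"),("cap",0,"place_of"),("cap_bar",58,"place_of")],s)
print(s["tcp_pos"],s["qpos"],s["time_s"])
E
```

```text
time_s: 5.55
tcp_pos: [565.8, -15.0, 189.4]
tcp_rot: [[-0.935, 0.355, 0.001], [0.355, 0.935, -0.001], [-0.002, -0.001, -1.0]]
contact_force: [-0.7, -0.2, -1.9]
opening: 15.9
grip_force: 30.0
time_s: 5.75
tcp_pos: [562.7, -11.3, 188.3]
tcp_rot: [[-0.936, 0.352, -0.002], [0.352, 0.936, 0.001], [0.002, -0.0, -1.0]]
contact_force: [-0.4, 0.2, -1.6]
opening: 16.0
grip_force: 30.0
check_weight spot_in 0.82 [253. 232.] [630.7 -40.6  26. ]
check_weight spot_in 0.69 [154.  23.] [375.7 -53.4  26. ]
check_weight spot_in 0.52 [242.   2.] [392.4  37.8  26. ]
canister place_of 0.87 [188. 168.] [539.4 -87.3   0. ]
white_mark place_of 0.83 [224. 176.] [561.2 -48.6  12. ]
red_mark place_of 0.58 [191. 206.] [580.3 -99.5  12. ]
cap place_of 0.66 [ 46. 150.] [ 439.1 -268.4    0. ]
cap_bar place_of 0.94 [ 21. 165.] [ 445.2 -268.6   58. ]
[562.67898224 -11.30686218 188.33168472] [-2.31090787e-01  1.97321755e-01  1.67806886e+00  2.27922510e-04
  1.26861727e+00 -1.44258874e+00] 5.75
```

View pics/w4b.png

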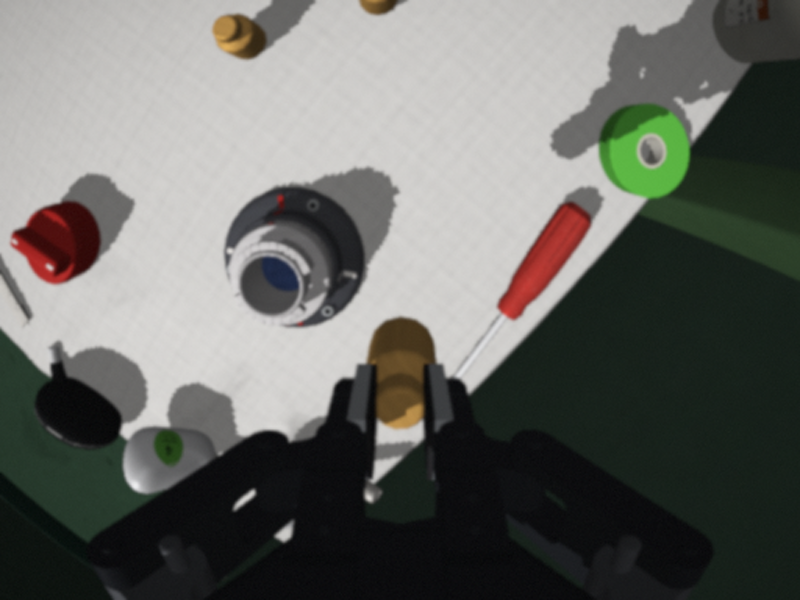

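The weight hangs upright in the fingers. In this enlarged view the canister foot is centred near (293,256) and the mouth near (271,283). The red marks are at (281,200) and (300,323), and a white mark is at (345,273). I'll work out the axis and rim height by projecting a model over the picture.

```bash
cat >> h.py <<'E'
def proj(p,P,st):
    W=np.eye(4);W[:3,:3]=st["tcp_rot"];W[:3,3]=st["tcp_pos"]
    T=np.linalg.inv(W@np.array(p["tool_from_camera"])); q=np.atleast_2d(P)@T[:3,:3].T+T[:3,3]
    K=np.array(p["intrinsics"]); rho=np.hypot(q[:,0],q[:,1]); th=np.arctan2(rho,q[:,2])
    return np.c_[K[0,2]+K[0,0]*th*q[:,0]/rho,K[1,2]+K[1,1]*th*q[:,1]/rho]
def circ(c,z,d,n=90):
    a=np.linspace(0,2*np.pi,n,endpoint=False); return np.c_[c[0]+d/2*np.cos(a),c[1]+d/2*np.sin(a),np.full(n,z)]
def grad(g,p,c,z,d,st):  # mean signed radial step across a circle's image
    f=lambda dd:cv2.remap(g,proj(p,circ(c,z,dd),st).astype(np.float32)[None],None,cv2.INTER_LINEAR)[0]
    return f(d+3)-f(d-3)
E
python3 - <<'E'
from h import *
from scipy.optimize import minimize
s=env.read_state(); p=env.camera("wrist"); g=cv2.cvtColor(p["img"],cv2.COLOR_RGB2GRAY).astype(np.float32)
# foot: bright bench outside dark foot
def foot(c): return -np.clip(grad(g,p,c,12,108,s),-10,80).mean()
best=min(((foot((x,y)),x,y) for x in np.arange(530,550,1) for y in np.arange(-97,-77,1)));print("foot",best)
c=best[1:]
r=[]
for z in np.arange(56,84,1):
  for dx in np.arange(-3,3.1,1):
    for dy in np.arange(-3,3.1,1):
      r.append((np.clip(grad(g,p,(c[0]+dx,c[1]+dy),z,39,s),-30,80).mean(),z,c[0]+dx,c[1]+dy))
r.sort(reverse=True); print(r[:5])
z=r[0][1]
im=p["img"][:,:,::-1].copy(); im=cv2.resize(im[90:260,90:330],None,fx=3.3,fy=3.3,interpolation=cv2.INTER_CUBIC)
def dr(P,col):
    for u in (proj(p,P,s)-[90,90]+.5)*3.3: cv2.circle(im,tuple(int(v) for v in u),1,col,-1)
dr(circ(c,12,108),(0,255,255)); dr(circ(r[0][2:],z,37.6),(0,255,0))
for k,col in ((-14,(255,0,255)),(59,(255,255,0))):
    for h in (0,180):
        a=np.radians(k+h); dr(np.array([[c[0]+44*np.cos(a),c[1]+44*np.sin(a),12]]),col)
cv2.imwrite("pics/w5.png",im); print(s["tcp_pos"])
E
```

```text
foot (np.float32(-50.674282), np.int64(534), np.int64(-84))
[(np.float32(77.2656), np.int64(69), np.float64(535.0), np.float64(-87.0)), (np.float32(75.64184), np.int64(71), np.float64(535.0), np.float64(-86.0)), (np.float32(75.421455), np.int64(68), np.float64(535.0), np.float64(-87.0)), (np.float32(74.97615), np.int64(70), np.float64(535.0), np.float64(-87.0)), (np.float32(74.41582), np.int64(68), np.float64(536.0), np.float64(-87.0))]
[563.76930873 -11.68958726 189.41684036]
```

View pics/w5.png

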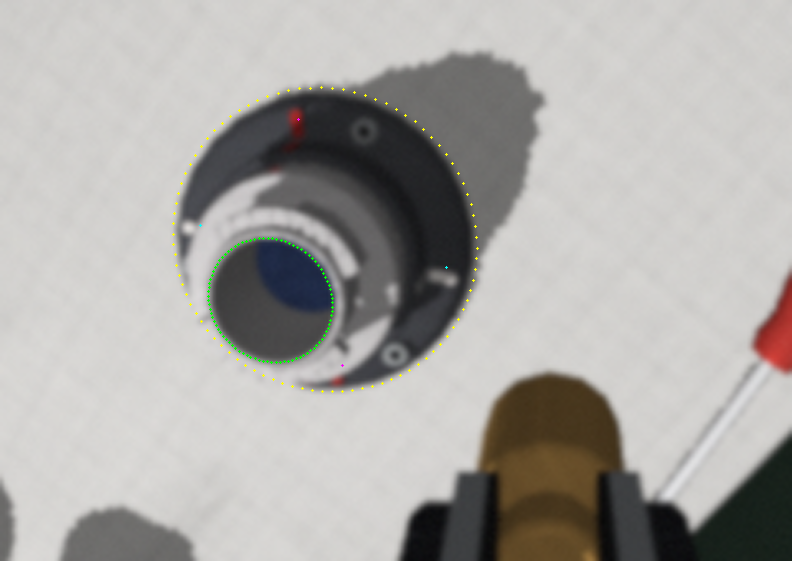

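The model matches the picture: the mouth is at about (535, -87) with its rim near 69-70 mm, and the marks agree to within a few degrees. Next I'll go above the mouth and recheck.

```bash
python3 -m pendant '[{"x":0,"y":-0.04,"z":0,"rx":0,"ry":0,"rz":0,"gripper":0.01},{"x":0.0007,"y":-0.0804,"z":0.02,"rx":0,"ry":0,"rz":0,"gripper":0.01},{"x":0.0007,"y":-0.0804,"z":0.045,"rx":0,"ry":0,"rz":0,"gripper":0.01},{"x":0.0007,"y":-0.0804,"z":0.057,"rx":0,"ry":0,"rz":0,"gripper":0.01},{"x":0.0007,"y":-0.0804,"z":0.057,"rx":0,"ry":0,"rz":0,"gripper":0.01},{"x":0.0007,"y":-0.0804,"z":0.057,"rx":0,"ry":0,"rz":0,"gripper":0.01},{"x":0.0007,"y":-0.0804,"z":0.057,"rx":0,"ry":0,"rz":0,"gripper":0.01}]'
python3 - <<'E'
from h import *
s=env.read_state(); p=env.camera("wrist"); g=cv2.cvtColor(p["img"],cv2.COLOR_RGB2GRAY).astype(np.float32)
look(p,[("canister",0,"place_of"),("white_mark",12,"place_of"),("red_mark",12,"place_of")],s)
def arc(c,z,d):  # ignore the side hidden by weight/fingers: clip
    return grad(g,p,c,z,d,s)
r=sorted([(np.clip(arc((x,y),z,39),-20,60).mean(),z,x,y) for z in (66,70,74) for x in np.arange(528,543,1) for y in np.arange(-94,-78,1)],reverse=True)
print(r[:4]); c=r[0][2:]
im=p["img"][:,:,::-1].copy(); im=cv2.resize(im[60:380,90:430],None,fx=1.8,fy=1.8,interpolation=cv2.INTER_CUBIC)
def dr(P,col):
    for u in (proj(p,P,s)-[90,60]+.5)*1.8: cv2.circle(im,tuple(int(v) for v in u),1,col,-1)
dr(circ((535,-86),12,108),(0,255,255)); dr(circ((535,-86.5),70,37.6),(0,255,0)); t=s["tcp_pos"]
dr(circ(t[:2],t[2]-41,28),(255,0,255))
cv2.imwrite("pics/w6.png",im); print(s["tcp_pos"],s["time_s"])
E
```

```text
time_s: 6.85
tcp_pos: [536.1, -86.8, 133.6]
tcp_rot: [[-0.936, 0.351, 0.002], [0.351, 0.936, -0.001], [-0.002, 0.0, -1.0]]
contact_force: [0.3, -1.0, -2.2]
opening: 15.6
grip_force: 30.1
canister place_of 0.86 [257. 176.] [536.  -86.1   0. ]
white_mark place_of 0.96 [302. 192.] [562.2 -49.6  12. ]
[(np.float32(38.72484), 66, np.int64(536), np.int64(-88)), (np.float32(37.621365), 66, np.int64(537), np.int64(-88)), (np.float32(36.54425), 66, np.int64(536), np.int64(-87)), (np.float32(35.10943), 70, np.int64(535), np.int64(-87))]
[536.0732804  -86.77151123 133.57307914] 6.85
```

View pics/w6.png

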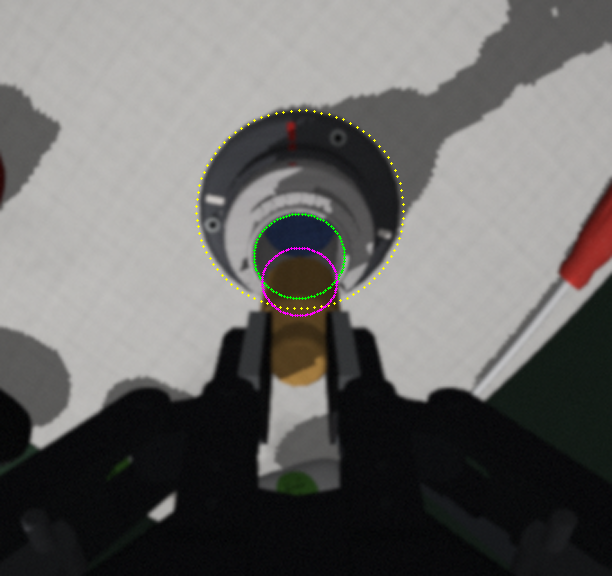

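The weight's base overlay lies over the mouth and both are centred at column 300. I'll lower it.

```bash
python3 -m pendant '[{"x":0,"y":0,"z":0.02,"rx":0,"ry":0,"rz":0,"gripper":0.01},{"x":0,"y":0,"z":0.035,"rx":0,"ry":0,"rz":0,"gripper":0.01},{"x":0,"y":0,"z":0.045,"rx":0,"ry":0,"rz":0,"gripper":0.01},{"x":0,"y":0,"z":0.055,"rx":0,"ry":0,"rz":0,"gripper":0.01},{"x":0,"y":0,"z":0.055,"rx":0,"ry":0,"rz":0,"gripper":0.01},{"x":0,"y":0,"z":0.055,"rx":0,"ry":0,"rz":0,"gripper":0.01}]'
python3 -m pendant '[{"x":0,"y":0,"z":0.002,"rx":0,"ry":0,"rz":0,"gripper":0.01},{"x":0,"y":0,"z":0.004,"rx":0,"ry":0,"rz":0,"gripper":0.01},{"x":0,"y":0,"z":0.004,"rx":0,"ry":0,"rz":0,"gripper":0.01},{"x":0,"y":0,"z":0.004,"rx":0,"ry":0,"rz":0,"gripper":0.01}]'
```

```text
time_s: 7.65
tcp_pos: [535.1, -87.2, 77.5]
tcp_rot: [[-0.936, 0.352, 0.0], [0.352, 0.936, -0.0], [-0.0, -0.0, -1.0]]
contact_force: [0.3, -0.4, -1.6]
opening: 15.9
grip_force: 30.1
time_s: 8.05
tcp_pos: [535.0, -87.2, 73.4]
tcp_rot: [[-0.936, 0.352, 0.0], [0.352, 0.936, -0.0], [-0.0, 0.0, -1.0]]
contact_force: [-0.7, -0.3, -1.7]
opening: 16.2
grip_force: 30.1
```

```bash
python3 -m pendant '[{"x":0,"y":0,"z":0.002,"rx":0,"ry":0,"rz":0,"gripper":0.01},{"x":0,"y":0,"z":0.003,"rx":0,"ry":0,"rz":0,"gripper":0.01},{"x":0,"y":0,"z":0.003,"rx":0,"ry":0,"rz":0,"gripper":0.01}]'
python3 -m pendant '[{"x":0,"y":0,"z":0.002,"rx":0,"ry":0,"rz":0,"gripper":0.01},{"x":0,"y":0,"z":0.003,"rx":0,"ry":0,"rz":0,"gripper":0.01},{"x":0,"y":0,"z":0.003,"rx":0,"ry":0,"rz":0,"gripper":0.01}]'
```

```text
time_s: 8.35
tcp_pos: [534.8, -87.0, 70.0]
tcp_rot: [[-0.936, 0.352, -0.0], [0.352, 0.936, 0.0], [0.0, 0.0, -1.0]]
contact_force: [-0.4, -0.6, -2.4]
opening: 16.0
grip_force: 30.1
time_s: 8.65
tcp_pos: [534.8, -87.1, 67.0]
tcp_rot: [[-0.936, 0.352, -0.0], [0.352, 0.936, 0.0], [0.0, 0.0, -1.0]]
contact_force: [0.5, 0.4, -2.4]
opening: 16.2
grip_force: 30.1
```

```bash
python3 -m pendant '[{"x":0,"y":0,"z":0.0015,"rx":0,"ry":0,"rz":0,"gripper":0.01},{"x":0,"y":0,"z":0.0025,"rx":0,"ry":0,"rz":0,"gripper":0.01},{"x":0,"y":0,"z":0.0025,"rx":0,"ry":0,"rz":0,"gripper":0.01}]'
python3 -m pendant '[{"x":0,"y":0,"z":0,"rx":0,"ry":0,"rz":0,"gripper":0.022},{"x":0,"y":0,"z":0,"rx":0,"ry":0,"rz":0,"gripper":0.025},{"x":0,"y":0,"z":0,"rx":0,"ry":0,"rz":0,"gripper":0.025}]'
```

```text
time_s: 8.95
tcp_pos: [535.2, -87.1, 64.9]
tcp_rot: [[-0.936, 0.352, 0.0], [0.352, 0.936, 0.0], [-0.0, 0.0, -1.0]]
contact_force: [1.1, 1.3, -0.8]
opening: 15.7
grip_force: 31.0
time_s: 9.25
tcp_pos: [535.5, -86.4, 64.9]
tcp_rot: [[-0.936, 0.352, 0.001], [0.352, 0.936, 0.001], [-0.001, 0.001, -1.0]]
contact_force: [2.4, 3.6, -3.4]
opening: 22.5
grip_force: 26.0
```

```bash
python3 -m pendant '[{"x":0,"y":0,"z":0,"rx":0,"ry":0,"rz":0,"gripper":0.0205},{"x":0,"y":0,"z":0,"rx":0,"ry":0,"rz":0,"gripper":0.0205}]'
python3 -m pendant '[{"x":0,"y":0,"z":-0.005,"rx":0,"ry":0,"rz":0,"gripper":0.0205},{"x":0,"y":0,"z":-0.01,"rx":0,"ry":0,"rz":0,"gripper":0.0205},{"x":0,"y":0,"z":-0.02,"rx":0,"ry":0,"rz":0,"gripper":0.0205},{"x":0,"y":0,"z":-0.04,"rx":0,"ry":0,"rz":0,"gripper":0.03},{"x":0,"y":0,"z":-0.08,"rx":0,"ry":0,"rz":0,"gripper":0.06},{"x":0,"y":0,"z":-0.12,"rx":0,"ry":0,"rz":0,"gripper":0.06},{"x":0,"y":0,"z":-0.12,"rx":0,"ry":0,"rz":0,"gripper":0.06}]'
python3 - <<'E'
from h import *
s=env.read_state(); p=env.camera("wrist"); g=cv2.cvtColor(p["img"],cv2.COLOR_RGB2GRAY).astype(np.float32)
look(p,[("canister",0,"place_of"),("white_mark",12,"place_of"),("red_mark",12,"place_of"),("check_weight",50,"spot_in"),("check_weight",23,"place_of"),("cap",0,"place_of"),("cap_bar",58,"place_of")],s)
r=sorted([(np.clip(grad(g,p,(x,y),z,39,s),-20,60).mean(),z,x,y) for z in range(60,80,2) for x in np.arange(530,541,1) for y in np.arange(-92,-81,1)],reverse=True)
print(r[:4])
print(sorted([(np.clip(grad(g,p,(x,y),12,108,s),-10,80).mean(),x,y) for x in np.arange(530,541,1) for y in np.arange(-92,-81,1)],reverse=True)[:2])
im=cv2.resize(p["img"][60:380,90:430,::-1],None,fx=1.8,fy=1.8,interpolation=cv2.INTER_CUBIC)
cv2.imwrite("pics/w7.png",im); print(s["tcp_pos"],s["qpos"],s["time_s"])
E
```

```text
time_s: 9.45
tcp_pos: [535.5, -86.5, 65.1]
tcp_rot: [[-0.936, 0.352, 0.001], [0.352, 0.936, 0.001], [-0.001, 0.001, -1.0]]
contact_force: [2.7, 4.9, -0.8]
opening: 20.2
grip_force: 7.9
time_s: 10.15
tcp_pos: [538.8, -88.9, 192.2]
tcp_rot: [[-0.936, 0.352, 0.011], [0.352, 0.936, -0.005], [-0.012, -0.001, -1.0]]
contact_force: [0.5, -0.3, -0.3]
opening: 59.8
grip_force: 0.0
canister place_of 0.83 [256. 159.] [537.5 -88.1   0. ]
white_mark place_of 0.56 [295. 169.] [560.4 -50.2  12. ]
red_mark place_of 0.78 [261. 198.] [580.1 -98.   12. ]
check_weight spot_in 0.77 [229.  12.] [382.2 -56.2  50. ]
check_weight spot_in 0.71 [257. 169.] [535.3 -87.   50. ]
check_weight place_of 0.93 [231.  16.] [380.4 -56.   23. ]
check_weight place_of 0.85 [256. 164.] [536.4 -88.2  23. ]
cap place_of 0.63 [ 94. 142.] [ 441.  -270.4    0. ]
cap_bar place_of 0.62 [ 69. 154.] [ 442.3 -270.3   58. ]
cap_bar place_of 0.3 [265. 284.] [ 665.5 -125.2   58. ]
[(np.float32(59.939236), 62, np.int64(537), np.int64(-88)), (np.float32(59.86326), 60, np.int64(537), np.int64(-88)), (np.float32(59.311905), 60, np.int64(538), np.int64(-88)), (np.float32(59.08228), 60, np.int64(538), np.int64(-89))]
[(np.float32(58.169758), np.int64(534), np.int64(-85)), (np.float32(57.205296), np.int64(533), np.int64(-85))]
[538.76036674 -88.86797197 192.20754197] [-3.80667038e-01  1.46838725e-01  1.72841110e+00 -4.47444039e-04
  1.25414310e+00 -1.59149674e+00] 10.15
```

View pics/w7.png

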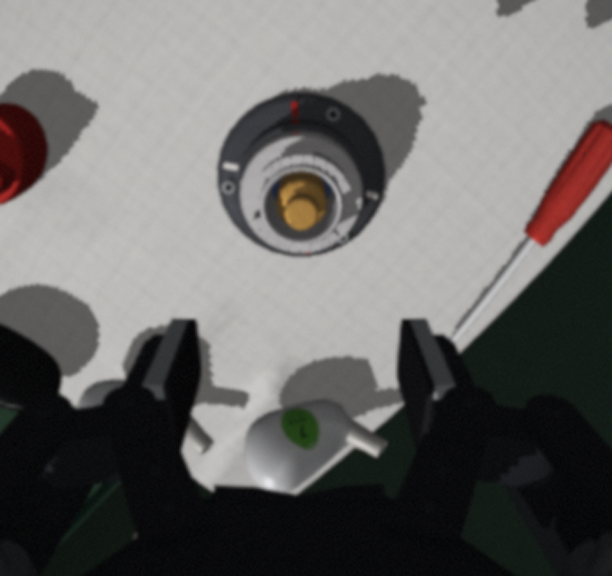

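The weight stands upright inside the mouth, at (300,205). The white marks are at (230,166) and (372,195), and the red ones at (295,108) and (308,253). Next I'll compute the canister yaw and the bar direction, using the bar dashes seen earlier at (17,235) and (52,267).

```bash
python3 -m pendant '[{"x":0,"y":0,"z":0,"rx":0,"ry":0,"rz":0,"gripper":0.06},{"x":0,"y":0,"z":0,"rx":0,"ry":0,"rz":0,"gripper":0.06}]'
python3 - <<'E'
from h import *
s=env.read_state(); p=env.camera("wrist"); np.save("dummy.npy",0)
q=lambda u:at(p,(np.array(u)/1.8+[90,60])/[512,384],12,s)
wl,wr,r1,r2=[q(u) for u in ((230,166),(372,195),(295,108),(308,253))]
an=lambda d:np.degrees(np.arctan2(d[1],d[0]))
print("white",wl.round(1),wr.round(1),((wl+wr)/2).round(1),an(wr-wl),np.linalg.norm(wr-wl)); print("red",r1.round(1),r2.round(1),an(r2-r1),np.linalg.norm(r2-r1))
st=dict(tcp_rot=[[-.936,.352,-.002],[.352,.936,.001],[.002,0,-1.]],tcp_pos=[562.68,-11.31,188.33])
a,b=[at(p,np.array(u)/[800,600],58,st) for u in ((17,235),(52,267))]
print("bar",a,b,(a+b)/2,an(b-a),np.linalg.norm(b-a)); print(s["tcp_pos"],s["tcp_rot"],s["qpos"],s["time_s"])
E
```

```text
time_s: 10.75
tcp_pos: [534.8, -87.1, 184.3]
tcp_rot: [[-0.936, 0.352, -0.001], [0.352, 0.936, 0.0], [0.001, 0.0, -1.0]]
contact_force: [-0.4, -0.7, 0.2]
opening: 60.3
grip_force: 0.0
white [ 504.6 -119.8   12. ] [552.  -45.5  12. ] [528.3 -82.6  12. ] 57.49317998113983 88.1564109958972
red [485.9 -70.9  12. ] [573.7 -95.3  12. ] -15.574805558793862 91.18514664412398
bar [ 422.46369357 -275.22146741   58.        ] [ 459.88805972 -251.91128987   58.        ] [ 441.17587664 -263.56637864   58.        ] 31.917167911160032 44.090220671231044
[534.75483566 -87.06001092 184.28797431] [[-9.35953625e-01  3.52122212e-01 -8.71290555e-04]
 [ 3.52122059e-01  9.35954031e-01  3.28108477e-04]
 [ 9.31022189e-04  2.93695024e-07 -9.99999567e-01]] [-3.80552090e-01  1.55166625e-01  1.73594049e+00 -2.00021700e-05
  1.25141636e+00 -1.59150456e+00] 10.75
```

```bash
python3 -m pendant '[{"x":0.004,"y":-0.03,"z":0,"rx":0,"ry":0,"rz":8.5,"gripper":0.06},{"x":0.008,"y":-0.06,"z":0,"rx":0,"ry":0,"rz":17,"gripper":0.06},{"x":0.012,"y":-0.09,"z":0,"rx":0,"ry":0,"rz":25.5,"gripper":0.06},{"x":0.015,"y":-0.12,"z":0,"rx":0,"ry":0,"rz":34,"gripper":0.06},{"x":0.018,"y":-0.15,"z":0,"rx":0,"ry":0,"rz":42.5,"gripper":0.06},{"x":0.021,"y":-0.18,"z":0,"rx":0,"ry":0,"rz":51,"gripper":0.06},{"x":0.0237,"y":-0.2033,"z":0,"rx":0,"ry":0,"rz":59.5,"gripper":0.06},{"x":0.0237,"y":-0.2033,"z":0,"rx":0,"ry":0,"rz":68,"gripper":0.06}]'
python3 -m pendant '[{"x":0,"y":0,"z":0.005,"rx":0,"ry":0,"rz":8.5,"gripper":0.06},{"x":0,"y":0,"z":0.01,"rx":0,"ry":0,"rz":17,"gripper":0.06},{"x":0,"y":0,"z":0.015,"rx":0,"ry":0,"rz":25.5,"gripper":0.06},{"x":0,"y":0,"z":0.02,"rx":0,"ry":0,"rz":34,"gripper":0.06},{"x":0,"y":0,"z":0.025,"rx":0,"ry":0,"rz":42.5,"gripper":0.06},{"x":0,"y":0,"z":0.025,"rx":0,"ry":0,"rz":51,"gripper":0.06},{"x":0,"y":0,"z":0.025,"rx":0,"ry":0,"rz":59.4,"gripper":0.06},{"x":0,"y":0,"z":0.025,"rx":0,"ry":0,"rz":59.4,"gripper":0.06}]'
python3 -m pendant '[{"x":0,"y":0,"z":0,"rx":0,"ry":0,"rz":0,"gripper":0.06},{"x":0,"y":0,"z":0,"rx":0,"ry":0,"rz":0,"gripper":0.06}]'
python3 - <<'E'
from h import *
s=env.read_state(); p=env.camera("wrist"); save(p,"w8")
look(p,[("cap",0,"place_of"),("cap_bar",58,"place_of"),("cap",30,"spot_in"),("cap_lug",5,"place_of")],s)
h=cv2.cvtColor(p["img"],cv2.COLOR_RGB2HSV); im=p["img"].astype(int)
red=((im[...,0]>60)&(im[...,0]>2*im[...,1])&(im[...,0]>2*im[...,2])).astype(np.uint8)
n,l,st,ce=cv2.connectedComponentsWithStats(red); k=1+np.argmax(st[1:,4]); print(st[k],ce[k])
cn=cv2.findContours((l==k).astype(np.uint8),0,2)[0]; hull=np.zeros(red.shape,np.uint8); cv2.drawContours(hull,[cv2.convexHull(max(cn,key=len))],-1,1,-1)
w=((im.min(2)>80)&(hull>0)).astype(np.uint8); n,l,st,ce=cv2.connectedComponentsWithStats(w)
for i in range(1,n):
    if st[i,4]>3: print("white",st[i,4],ce[i].round(1),at(p,(ce[i]+.5)/[512,384],58,s).round(1))
x0,y0=[int(v) for v in (0,0)]
cv2.imwrite("pics/w8b.png",cv2.resize(p["img"][80:340,100:420,::-1],None,fx=2.3,fy=2.3,interpolation=cv2.INTER_CUBIC))
print(s["tcp_pos"],s["tcp_rot"],s["qpos"],s["time_s"])
E
```

```text
time_s: 11.6
tcp_pos: [440.1, -271.7, 184.9]
tcp_rot: [[-0.015, 1.0, -0.0], [1.0, 0.015, -0.001], [-0.001, -0.0, -1.0]]
contact_force: [0.2, 0.7, 0.1]
opening: 60.3
grip_force: 0.0
time_s: 12.4
tcp_pos: [441.2, -269.0, 159.7]
tcp_rot: [[0.849, 0.529, -0.0], [0.529, -0.849, 0.0], [-0.0, -0.0, -1.0]]
contact_force: [-0.2, 0.7, 0.3]
opening: 60.1
grip_force: 0.0
time_s: 12.6
tcp_pos: [441.2, -269.1, 159.8]
tcp_rot: [[0.847, 0.532, 0.0], [0.532, -0.847, -0.0], [-0.0, 0.0, -1.0]]
contact_force: [-0.2, -0.1, -1.0]
opening: 60.0
grip_force: 0.0
cap place_of 0.94 [259. 166.] [ 446.1 -269.7    0. ]
cap spot_in 0.63 [258. 174.] [ 446.  -268.6   30. ]
cap_lug place_of 0.83 [256. 147.] [ 462.2 -256.     5. ]
cap_lug place_of 0.52 [320. 275.] [ 372.1 -406.6    5. ]
[ 223  144   66   71 3331] [256.08976283 177.70759532]
white 41 [252.8 163. ] [ 458.2 -256.1   58. ]
white 15 [269.3 207.8] [ 431.2 -290.3   58. ]
white 18 [247.3 209.7] [ 419.3 -274.6   58. ]
white 39 [258.3 209.9] [ 424.4 -283.1   58. ]
[ 441.22152365 -269.07519339  159.8294976 ] [[ 8.46634436e-01  5.32174905e-01  5.03949096e-05]
 [ 5.32174907e-01 -8.46634430e-01 -9.66981830e-05]
 [-8.79428080e-06  1.08686918e-04 -9.99999994e-01]] [-7.77567795e-01  1.29202000e-01  1.81930646e+00 -3.61008909e-05
  1.19298045e+00  2.32074463e-01] 12.6
```

View pics/w8b.png

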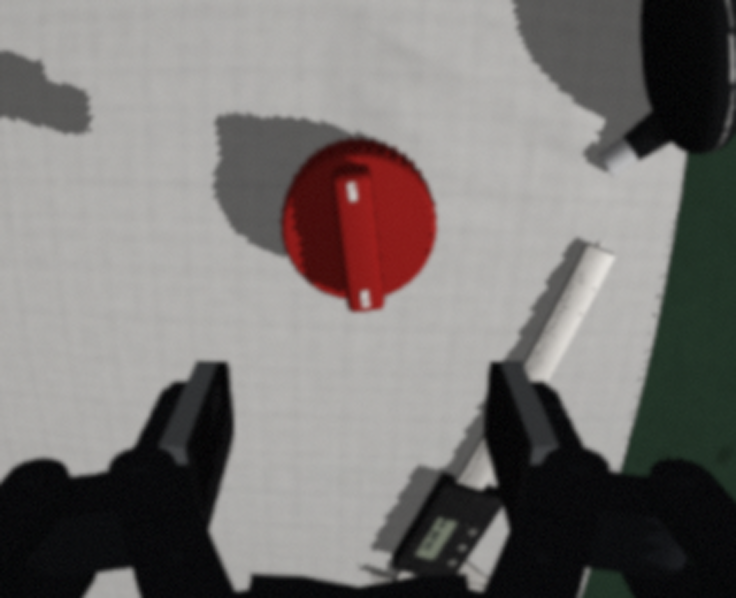

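The bar dashes at (352,190) and (364,298) are 43 mm apart, in line with the bar's size. They put the bar at 38.6° with its middle at (441, -270). I'll align the tool, go lower, and fit the cap's outline for the offset along the bar.

```bash
python3 -m pendant '[{"x":0,"y":0,"z":0.03,"rx":0,"ry":0,"rz":-6.5,"gripper":0.06},{"x":0,"y":0,"z":0.05,"rx":0,"ry":0,"rz":-6.5,"gripper":0.06},{"x":0,"y":0,"z":0.05,"rx":0,"ry":0,"rz":-6.5,"gripper":0.06},{"x":0,"y":0,"z":0.05,"rx":0,"ry":0,"rz":-6.5,"gripper":0.06},{"x":0,"y":0,"z":0.05,"rx":0,"ry":0,"rz":-6.5,"gripper":0.06}]'
cat >> h.py <<'E'
def dashes(p,s,z):
    im=p["img"].astype(int)
    red=((im[...,0]>60)&(im[...,0]>2*im[...,1])&(im[...,0]>2*im[...,2])).astype(np.uint8)
    n,l,st,ce=cv2.connectedComponentsWithStats(red); k=1+np.argmax(st[1:,4]); print("red",st[k])
    cn=cv2.findContours((l==k).astype(np.uint8),0,2)[0]; hull=np.zeros(red.shape,np.uint8); cv2.drawContours(hull,[cv2.convexHull(max(cn,key=len))],-1,1,-1)
    w=((im.min(2)>80)&(hull>0)).astype(np.uint8); n,l,st,ce=cv2.connectedComponentsWithStats(w)
    for i in range(1,n):
        if st[i,4]>8: print("white",st[i,4],ce[i].round(1),at(p,(ce[i]+.5)/[512,384],z,s).round(1))
    return red
E
python3 - <<'E'
from h import *
s=env.read_state(); p=env.camera("wrist"); save(p,"w9")
red=dashes(p,s,58).astype(np.float32)*100
# silhouette = union of top disc (37.5) and lower edge (0): score overlap of red mask with model
def score(x,y):
    m=np.zeros(red.shape,np.uint8); pts=np.vstack([proj(p,circ((x,y),z,64),s) for z in (2,37.5)]).astype(np.float32)
    cv2.fillConvexPoly(m,cv2.convexHull(np.round(pts).astype(np.int32)),1); a=np.radians(38.6); u=np.array([np.cos(a),np.sin(a)]);v=np.array([-u[1],u[0]])
    b=np.vstack([proj(p,[[*(np.array([x,y])+i*28*u+j*7.5*v),z]],s) for i in (-1,1) for j in (-1,1) for z in (37.5,58)]).astype(np.float32)
    cv2.fillConvexPoly(m,cv2.convexHull(np.round(b).astype(np.int32)),1)
    r=red>0; return (m.astype(bool)^r).sum()
r=sorted((score(x,y),x,y) for x in np.arange(434,452) for y in np.arange(-278,-260)); print(r[:4])
look(p,[("cap",0,"place_of"),("cap_bar",58,"place_of")],s); print(s["tcp_pos"],s["tcp_rot"][:2,0],s["time_s"])
E
```

```text
time_s: 13.35
tcp_pos: [441.9, -269.8, 111.1]
tcp_rot: [[0.783, 0.622, 0.002], [0.622, -0.783, -0.002], [0.0, 0.002, -1.0]]
contact_force: [0.8, 0.0, 0.7]
opening: 60.4
grip_force: 0.0
red [ 215  156   80   85 4626]
white 49 [254.  180.2] [ 458.3 -256.    58. ]
white 40 [268.  232.5] [ 433.  -289.2   58. ]
white 32 [240.4 232.4] [ 420.4 -273.2   58. ]
white 53 [254.4 235.6] [ 424.7 -282.9   58. ]
[(np.int64(1209), np.int64(442), np.int64(-269)), (np.int64(1211), np.int64(440), np.int64(-271)), (np.int64(1216), np.int64(440), np.int64(-270)), (np.int64(1228), np.int64(442), np.int64(-267))]
cap place_of 0.64 [255. 182.] [ 443.5 -268.6    0. ]
cap_bar place_of 0.83 [256. 209.] [ 442.7 -269.7   58. ]
[ 441.94810825 -269.76630195  111.12253505] [0.78277548 0.62230418] 13.35
```

Bar, outline fit and network all agree on (441.5, -269.5), and the tool is aligned to it. I'll grip the bar.

```bash
python3 -m pendant '[{"x":0,"y":0,"z":0.03,"rx":0,"ry":0,"rz":0,"gripper":0.06},{"x":0,"y":0,"z":0.06,"rx":0,"ry":0,"rz":0,"gripper":0.05},{"x":0,"y":0,"z":0.0675,"rx":0,"ry":0,"rz":0,"gripper":0.03},{"x":0,"y":0,"z":0.0675,"rx":0,"ry":0,"rz":0,"gripper":0.01},{"x":0,"y":0,"z":0.0675,"rx":0,"ry":0,"rz":0,"gripper":0.008},{"x":0,"y":0,"z":0.0675,"rx":0,"ry":0,"rz":0,"gripper":0.008},{"x":0,"y":0,"z":0.0675,"rx":0,"ry":0,"rz":0,"gripper":0.008},{"x":0,"y":0,"z":0.0675,"rx":0,"ry":0,"rz":0,"gripper":0.008}]' 70; python3 -m pendant '[{"x":0,"y":0,"z":0,"rx":0,"ry":0,"rz":0,"gripper":0.008},{"x":0,"y":0,"z":0,"rx":0,"ry":0,"rz":0,"gripper":0.008}]'
```

```text
time_s: 14.3
tcp_pos: [441.6, -269.4, 43.0]
tcp_rot: [[0.783, 0.622, 0.001], [0.622, -0.783, -0.001], [0.0, 0.001, -1.0]]
contact_force: [0.2, -1.1, -1.2]
opening: 13.0
grip_force: 72.4
time_s: 14.5
tcp_pos: [441.6, -269.4, 43.0]
tcp_rot: [[0.783, 0.622, 0.001], [0.622, -0.783, -0.001], [0.0, 0.001, -1.0]]
contact_force: [-1.0, 0.6, 3.8]
opening: 13.1
grip_force: 73.3
```

```bash
python3 -m pendant '[{"x":0,"y":0,"z":-0.03,"rx":0,"ry":0,"rz":0,"gripper":0.008},{"x":0,"y":0,"z":-0.07,"rx":0,"ry":0,"rz":0,"gripper":0.008},{"x":0.03,"y":-0.03,"z":-0.1,"rx":0,"ry":0,"rz":-5,"gripper":0.008},{"x":0.06,"y":-0.063,"z":-0.122,"rx":0,"ry":0,"rz":-10,"gripper":0.008},{"x":0.09,"y":-0.096,"z":-0.122,"rx":0,"ry":0,"rz":-15,"gripper":0.008},{"x":0.12,"y":-0.129,"z":-0.122,"rx":0,"ry":0,"rz":-19,"gripper":0.008},{"x":0.145,"y":-0.156,"z":-0.122,"rx":0,"ry":0,"rz":-19,"gripper":0.008},{"x":0.157,"y":-0.1696,"z":-0.122,"rx":0,"ry":0,"rz":-19,"gripper":0.008}]'
python3 -m pendant '[{"x":0,"y":0,"z":0,"rx":0,"ry":0,"rz":0,"gripper":0.008},{"x":0,"y":0,"z":0,"rx":0,"ry":0,"rz":0,"gripper":0.008},{"x":0,"y":0,"z":0,"rx":0,"ry":0,"rz":0,"gripper":0.008},{"x":0,"y":0,"z":0,"rx":0,"ry":0,"rz":0,"gripper":0.008}]'
python3 - <<'E'
from h import *
s=env.read_state(); p=env.camera("wrist"); save(p,"w10")
g=cv2.cvtColor(p["img"],cv2.COLOR_RGB2GRAY).astype(np.float32)
for lo in (61,65,67,69,71,75): print(lo,sorted([(round(float(np.clip(grad(g,p,(x,y),lo,39,s),-20,80).mean()),1),x,y) for x in np.arange(528,544,1) for y in np.arange(-95,-78,1)],reverse=True)[:2])
print(sorted([(np.clip(grad(g,p,(x,y),12,108,s),-10,80).mean(),x,y) for x in np.arange(528,544,1) for y in np.arange(-95,-78,1)],reverse=True)[:2])
look(p,[("canister",0,"place_of"),("white_mark",12,"place_of"),("red_mark",12,"place_of"),("cap",s["tcp_pos"][2]-43,"place_of")],s)
dashes(p,s,s["tcp_pos"][2]+15)
print(s["tcp_pos"],s["tcp_rot"],s["qpos"],s["time_s"])
E
```

```text
time_s: 15.3
tcp_pos: [458.0, -35.7, 164.1]
tcp_rot: [[0.535, 0.845, -0.0], [0.845, -0.535, 0.001], [0.001, -0.001, -1.0]]
contact_force: [-0.8, -0.3, -0.7]
opening: 13.1
grip_force: 72.6
time_s: 15.7
tcp_pos: [458.6, -39.7, 164.2]
tcp_rot: [[0.539, 0.842, -0.0], [0.842, -0.539, -0.0], [-0.0, -0.0, -1.0]]
contact_force: [-0.2, -0.8, -1.9]
opening: 13.2
grip_force: 72.6
61 [(73.8, np.int64(537), np.int64(-90)), (71.8, np.int64(536), np.int64(-90))]
65 [(71.7, np.int64(536), np.int64(-88)), (71.6, np.int64(536), np.int64(-89))]
67 [(72.0, np.int64(536), np.int64(-88)), (69.5, np.int64(536), np.int64(-87))]
69 [(69.6, np.int64(536), np.int64(-87)), (66.7, np.int64(535), np.int64(-87))]
71 [(66.8, np.int64(535), np.int64(-86)), (64.8, np.int64(536), np.int64(-86))]
75 [(59.6, np.int64(535), np.int64(-84)), (57.0, np.int64(534), np.int64(-84))]
[(np.float32(44.761894), np.int64(534), np.int64(-84)), (np.float32(43.45648), np.int64(535), np.int64(-84))]
canister place_of 0.65 [336. 166.] [534.4 -84.8   0. ]
white_mark place_of 0.71 [347. 131.] [561.4 -53.   12. ]
red_mark place_of 0.76 [377. 160.] [575.9 -98.8  12. ]
red_mark place_of 0.74 [341. 171.] [535.1 -87.4  12. ]
red [ 201  188  109  112 5833]
white 64 [255.8 222.7] [470.5 -21.4 179.2]
white 76 [256.  294.1] [447.2 -58.1 179.2]
[458.58068394 -39.66184809 164.22223952] [[ 5.38892604e-01  8.42374466e-01 -1.39491620e-04]
 [ 8.42374450e-01 -5.38892622e-01 -1.68599402e-04]
 [-2.17194836e-04 -2.66472058e-05 -9.99999976e-01]] [-3.44929631e-01 -4.89589426e-03  1.95173606e+00 -2.21291922e-04
  1.19482676e+00  2.24273591e-01] 15.7
```

Held cap is centred on the TCP and its bar is at 57.6°, matching the white marks at 57.5°. I'll go above the canister.

```bash
python3 -m pendant '[{"x":0.001,"y":0.03,"z":0,"rx":0,"ry":0,"rz":0,"gripper":0.008},{"x":0.0018,"y":0.06,"z":0,"rx":0,"ry":0,"rz":0,"gripper":0.008},{"x":0.0018,"y":0.0899,"z":0,"rx":0,"ry":0,"rz":0,"gripper":0.008},{"x":0.0018,"y":0.0899,"z":0.02,"rx":0,"ry":0,"rz":0,"gripper":0.008},{"x":0.0018,"y":0.0899,"z":0.037,"rx":0,"ry":0,"rz":0,"gripper":0.008},{"x":0.0018,"y":0.0899,"z":0.037,"rx":0,"ry":0,"rz":0,"gripper":0.008},{"x":0.0018,"y":0.0899,"z":0.037,"rx":0,"ry":0,"rz":0,"gripper":0.008},{"x":0.0018,"y":0.0899,"z":0.037,"rx":0,"ry":0,"rz":0,"gripper":0.008}]'
python3 -m pendant '[{"x":0,"y":0,"z":0.004,"rx":0,"ry":0,"rz":0,"gripper":0.008},{"x":0,"y":0,"z":0.008,"rx":0,"ry":0,"rz":0,"gripper":0.008},{"x":0,"y":0,"z":0.008,"rx":0,"ry":0,"rz":0,"gripper":0.008}]'
```

```text
time_s: 16.75
tcp_pos: [536.0, -85.6, 128.4]
tcp_rot: [[0.537, 0.843, 0.002], [0.843, -0.537, -0.001], [0.0, 0.002, -1.0]]
contact_force: [0.3, 0.7, -1.3]
opening: 13.2
grip_force: 72.6
time_s: 17.05
tcp_pos: [535.0, -85.2, 118.9]
tcp_rot: [[0.537, 0.843, -0.001], [0.843, -0.537, 0.0], [-0.0, -0.001, -1.0]]
contact_force: [0.2, -0.2, -1.9]
opening: 13.0
grip_force: 72.6
```

```bash
python3 -m pendant '[{"x":-0.0009,"y":0.001,"z":0,"rx":0,"ry":0,"rz":0,"gripper":0.008},{"x":-0.0009,"y":0.001,"z":0.002,"rx":0,"ry":0,"rz":0,"gripper":0.008},{"x":-0.0009,"y":0.001,"z":0.004,"rx":0,"ry":0,"rz":0,"gripper":0.008},{"x":-0.0009,"y":0.001,"z":0.004,"rx":0,"ry":0,"rz":0,"gripper":0.008}]'
python3 -m pendant '[{"x":0,"y":0,"z":0.0015,"rx":0,"ry":0,"rz":0,"gripper":0.008},{"x":0,"y":0,"z":0.003,"rx":0,"ry":0,"rz":0,"gripper":0.008},{"x":0,"y":0,"z":0.003,"rx":0,"ry":0,"rz":0,"gripper":0.008}]'
```

```text
time_s: 17.45
tcp_pos: [535.5, -86.6, 114.9]
tcp_rot: [[0.538, 0.843, -0.001], [0.843, -0.538, 0.0], [-0.0, -0.001, -1.0]]
contact_force: [0.3, 0.7, -0.8]
opening: 13.0
grip_force: 72.6
time_s: 17.75
tcp_pos: [535.5, -86.6, 112.0]
tcp_rot: [[0.538, 0.843, -0.0], [0.843, -0.538, 0.0], [-0.0, -0.0, -1.0]]
contact_force: [0.6, -0.8, -1.3]
opening: 13.0
grip_force: 72.6
```

```bash
python3 -m pendant '[{"x":0,"y":0,"z":0.001,"rx":0,"ry":0,"rz":0,"gripper":0.008},{"x":0,"y":0,"z":0.002,"rx":0,"ry":0,"rz":0,"gripper":0.008},{"x":0,"y":0,"z":0.002,"rx":0,"ry":0,"rz":0,"gripper":0.008}]'
```

```text
time_s: 18.05
tcp_pos: [535.6, -86.6, 110.1]
tcp_rot: [[0.538, 0.843, -0.0], [0.843, -0.538, 0.0], [-0.0, -0.0, -1.0]]
contact_force: [0.3, -0.7, -1.1]
opening: 12.9
grip_force: 72.6
```

```bash
python3 -m pendant '[{"x":0,"y":0,"z":0.001,"rx":0,"ry":0,"rz":0,"gripper":0.008},{"x":0,"y":0,"z":0.002,"rx":0,"ry":0,"rz":0,"gripper":0.008},{"x":0,"y":0,"z":0.002,"rx":0,"ry":0,"rz":0,"gripper":0.008}]'
```

```text
time_s: 18.35
tcp_pos: [535.5, -86.6, 108.1]
tcp_rot: [[0.538, 0.843, -0.0], [0.843, -0.538, 0.0], [-0.0, -0.0, -1.0]]
contact_force: [0.6, 0.1, -2.0]
opening: 13.0
grip_force: 72.6
```

```bash
python3 -m pendant '[{"x":0,"y":0,"z":0.001,"rx":0,"ry":0,"rz":0,"gripper":0.008},{"x":0,"y":0,"z":0.002,"rx":0,"ry":0,"rz":0,"gripper":0.008},{"x":0,"y":0,"z":0.002,"rx":0,"ry":0,"rz":0,"gripper":0.008}]'
```

```text
time_s: 18.65
tcp_pos: [535.6, -86.6, 106.1]
tcp_rot: [[0.538, 0.843, -0.0], [0.843, -0.538, 0.0], [-0.0, -0.0, -1.0]]
contact_force: [-1.0, 0.0, -2.0]
opening: 12.9
grip_force: 72.6
```

```bash
python3 -m pendant '[{"x":0,"y":0,"z":0.001,"rx":0,"ry":0,"rz":0,"gripper":0.008},{"x":0,"y":0,"z":0.002,"rx":0,"ry":0,"rz":0,"gripper":0.008},{"x":0,"y":0,"z":0.002,"rx":0,"ry":0,"rz":0,"gripper":0.008}]'
```

```text
time_s: 18.95
tcp_pos: [535.6, -86.7, 104.1]
tcp_rot: [[0.538, 0.843, -0.0], [0.843, -0.538, 0.0], [-0.0, -0.0, -1.0]]
contact_force: [0.5, -0.4, -1.8]
opening: 12.9
grip_force: 72.6
```

```bash
python3 -m pendant '[{"x":0,"y":0,"z":0.001,"rx":0,"ry":0,"rz":0,"gripper":0.008},{"x":0,"y":0,"z":0.0015,"rx":0,"ry":0,"rz":0,"gripper":0.008},{"x":0,"y":0,"z":0.0015,"rx":0,"ry":0,"rz":0,"gripper":0.008}]'
```

```text
time_s: 19.25
tcp_pos: [535.6, -86.7, 102.7]
tcp_rot: [[0.538, 0.843, -0.0], [0.843, -0.538, 0.0], [-0.0, -0.0, -1.0]]
contact_force: [0.5, -0.0, -1.2]
opening: 13.1
grip_force: 72.6
```

```bash
python3 -m pendant '[{"x":0,"y":0,"z":0.001,"rx":0,"ry":0,"rz":0,"gripper":0.008},{"x":0,"y":0,"z":0.0015,"rx":0,"ry":0,"rz":0,"gripper":0.008},{"x":0,"y":0,"z":0.0015,"rx":0,"ry":0,"rz":0,"gripper":0.008}]'
```

```text
time_s: 19.55
tcp_pos: [535.8, -86.7, 101.6]
tcp_rot: [[0.538, 0.843, 0.0], [0.843, -0.538, -0.0], [0.0, 0.0, -1.0]]
contact_force: [-1.2, 0.7, 2.2]
opening: 13.2
grip_force: 73.0
```

```bash
python3 -m pendant '[{"x":0,"y":0,"z":0.001,"rx":0,"ry":0,"rz":0,"gripper":0.008},{"x":0,"y":0,"z":0.0015,"rx":0,"ry":0,"rz":0,"gripper":0.008},{"x":0,"y":0,"z":0.0015,"rx":0,"ry":0,"rz":0,"gripper":0.008}]'
```

```text
time_s: 19.85
tcp_pos: [535.9, -86.8, 100.0]
tcp_rot: [[0.538, 0.843, 0.0], [0.843, -0.538, -0.0], [0.0, 0.0, -1.0]]
contact_force: [-1.3, 0.7, 4.4]
opening: 12.9
grip_force: 73.2
```

```bash
python3 -m pendant '[{"x":0,"y":0,"z":0.001,"rx":0,"ry":0,"rz":0,"gripper":0.008},{"x":0,"y":0,"z":0.0015,"rx":0,"ry":0,"rz":0,"gripper":0.008},{"x":0,"y":0,"z":0.0015,"rx":0,"ry":0,"rz":0,"gripper":0.008}]'
```

```text
time_s: 20.15
tcp_pos: [535.9, -86.8, 98.6]
tcp_rot: [[0.537, 0.843, 0.0], [0.843, -0.537, -0.0], [0.0, 0.001, -1.0]]
contact_force: [-2.2, 0.2, 6.8]
opening: 13.0
grip_force: 73.4
```

Contact force is rising at about spring rate, so the cap is seated on the ring and there's no tooth in the way. I'll press a little further.

```bash
python3 -m pendant '[{"x":0,"y":0,"z":0.001,"rx":0,"ry":0,"rz":0,"gripper":0.008},{"x":0,"y":0,"z":0.0015,"rx":0,"ry":0,"rz":0,"gripper":0.008},{"x":0,"y":0,"z":0.0015,"rx":0,"ry":0,"rz":0,"gripper":0.008}]'
```

```text
time_s: 20.45
tcp_pos: [535.9, -86.8, 97.2]
tcp_rot: [[0.537, 0.843, 0.0], [0.843, -0.537, -0.0], [0.0, 0.0, -1.0]]
contact_force: [-2.6, 1.6, 7.1]
opening: 12.7
grip_force: 73.7
```

```bash
python3 -m pendant '[{"x":0,"y":0,"z":0.0005,"rx":0,"ry":0,"rz":0,"gripper":0.008},{"x":0,"y":0,"z":0.001,"rx":0,"ry":0,"rz":0,"gripper":0.008},{"x":0,"y":0,"z":0.001,"rx":0,"ry":0,"rz":0,"gripper":0.008}]'
```

```text
time_s: 20.75
tcp_pos: [536.0, -86.8, 96.4]
tcp_rot: [[0.537, 0.843, 0.0], [0.843, -0.537, -0.0], [0.0, 0.001, -1.0]]
contact_force: [-2.0, 1.0, 8.5]
opening: 13.3
grip_force: 73.9
```

```bash
python3 -m pendant '[{"x":0,"y":-0.0007,"z":0.0005,"rx":0,"ry":0,"rz":0,"gripper":0.008},{"x":0,"y":-0.0007,"z":0.0008,"rx":0,"ry":0,"rz":0,"gripper":0.008},{"x":0,"y":-0.0007,"z":0.0008,"rx":0,"ry":0,"rz":0,"gripper":0.008}]'; python3 -c "
from h import *
F=[]
for i in range(4): s=env.read_state();F.append(s['contact_force']);env.camera('top')
print(np.mean(F,0),s['tcp_pos'],s['ft_torque'])"
```

```text
time_s: 21.05
tcp_pos: [535.9, -86.7, 96.0]
tcp_rot: [[0.538, 0.843, 0.002], [0.843, -0.538, -0.001], [0.0, 0.002, -1.0]]
contact_force: [-2.1, 0.5, 9.5]
opening: 12.8
grip_force: 73.9
[-2.16915203  0.05614366  9.32484051] [535.87914956 -86.73555039  95.99234363] [0.11330269 0.38981728 0.06392274]
```

```bash
python3 -m pendant '[{"x":0,"y":0,"z":0.0004,"rx":0,"ry":0,"rz":0,"gripper":0.008},{"x":0,"y":0,"z":0.0008,"rx":0,"ry":0,"rz":0,"gripper":0.008},{"x":0,"y":0,"z":0.0008,"rx":0,"ry":0,"rz":0,"gripper":0.008},{"x":0,"y":0,"z":0.0008,"rx":0,"ry":0,"rz":0,"gripper":0.008}]'
```

```text
time_s: 21.65
tcp_pos: [535.9, -86.7, 95.3]
tcp_rot: [[0.538, 0.843, 0.002], [0.843, -0.538, -0.001], [0.0, 0.002, -1.0]]
contact_force: [-3.3, 0.1, 9.4]
opening: 13.3
grip_force: 74.0
```

```bash
python3 -m pendant '[{"x":0,"y":0,"z":0,"rx":0,"ry":0,"rz":5,"gripper":0.008},{"x":0,"y":0,"z":0,"rx":0,"ry":0,"rz":10,"gripper":0.008},{"x":0,"y":0,"z":0,"rx":0,"ry":0,"rz":15,"gripper":0.008},{"x":0,"y":0,"z":0,"rx":0,"ry":0,"rz":15,"gripper":0.008}]'; python3 -c "
from h import *
s=env.read_state();print(s['ft_torque'],s['contact_force'])"
```

```text
time_s: 22.05
tcp_pos: [536.5, -87.0, 95.6]
tcp_rot: [[0.739, 0.674, 0.003], [0.674, -0.739, -0.001], [0.001, 0.003, -1.0]]
contact_force: [-1.9, -0.8, 9.5]
opening: 13.1
grip_force: 74.0
[-0.0628283   0.13991688 -0.09486655] [-1.85003104 -0.7972591   9.5282743 ]
```

```bash
python3 -m pendant '[{"x":0,"y":0,"z":0,"rx":0,"ry":0,"rz":5,"gripper":0.008},{"x":0,"y":0,"z":0,"rx":0,"ry":0,"rz":10,"gripper":0.008},{"x":0,"y":0,"z":0,"rx":0,"ry":0,"rz":15,"gripper":0.008},{"x":0,"y":0,"z":0,"rx":0,"ry":0,"rz":15,"gripper":0.008}]'; python3 -c "
from h import *
s=env.read_state();print(s['ft_torque'],s['contact_force'])"
```

```text
time_s: 22.45
tcp_pos: [536.6, -87.1, 95.6]
tcp_rot: [[0.888, 0.459, 0.003], [0.459, -0.888, -0.002], [0.002, 0.003, -1.0]]
contact_force: [0.0, -0.6, 9.6]
opening: 13.2
grip_force: 74.0
[-0.12264025  0.14173139 -0.03349163] [ 0.03236866 -0.59411859  9.64006969]
```

```bash
python3 -m pendant '[{"x":0,"y":0,"z":0,"rx":0,"ry":0,"rz":5,"gripper":0.008},{"x":0,"y":0,"z":0,"rx":0,"ry":0,"rz":10,"gripper":0.008},{"x":0,"y":0,"z":0,"rx":0,"ry":0,"rz":15,"gripper":0.008},{"x":0,"y":0,"z":0,"rx":0,"ry":0,"rz":20,"gripper":0.008},{"x":0,"y":0,"z":0,"rx":0,"ry":0,"rz":25,"gripper":0.008},{"x":0,"y":0,"z":0,"rx":0,"ry":0,"rz":25,"gripper":0.008}]'; python3 -c "
from h import *
s=env.read_state();print(s['ft_torque'],s['contact_force'])"
```

```text
time_s: 23.05
tcp_pos: [536.6, -87.1, 95.6]
tcp_rot: [[0.999, 0.041, 0.003], [0.041, -0.999, -0.002], [0.003, 0.002, -1.0]]
contact_force: [-1.4, -0.7, 8.9]
opening: 13.0
grip_force: 74.0
[-0.16489934  0.15376305 -0.06203185] [-1.4010114  -0.66525523  8.90595805]
```

```bash
python3 -m pendant '[{"x":0,"y":0,"z":0,"rx":0,"ry":0,"rz":5,"gripper":0.008},{"x":0,"y":0,"z":0,"rx":0,"ry":0,"rz":10,"gripper":0.008},{"x":0,"y":0,"z":0,"rx":0,"ry":0,"rz":14,"gripper":0.008},{"x":0,"y":0,"z":0,"rx":0,"ry":0,"rz":17.8,"gripper":0.008},{"x":0,"y":0,"z":0,"rx":0,"ry":0,"rz":17.8,"gripper":0.008},{"x":0,"y":0,"z":0,"rx":0,"ry":0,"rz":17.8,"gripper":0.008}]'; python3 - <<'E'
from h import *
s=env.read_state();print(s['ft_torque'],s['contact_force']); p=env.camera("wrist"); save(p,"w11"); dashes(p,s,s["tcp_pos"][2]+15)
look(p,[("canister",0,"place_of"),("white_mark",12,"place_of"),("red_mark",12,"place_of")],s)
E
```

```text
time_s: 23.65
tcp_pos: [536.5, -87.1, 95.6]
tcp_rot: [[0.964, -0.264, 0.003], [-0.264, -0.964, -0.002], [0.003, 0.001, -1.0]]
contact_force: [-1.1, -1.2, 9.3]
opening: 13.1
grip_force: 74.0
[-0.02756252  0.20532834 -0.02904466] [-1.14131937 -1.24760563  9.34858156]
red [ 202  171  108  128 7046]
white 110 [255.7 223. ] [557.2 -93.3 110.6]
white 47 [233. 270.] [534.2 -74.9 110.6]
white 31 [255.5 293.4] [516.1 -82.  110.6]
white_mark place_of 0.59 [200. 181.] [560.  -47.2  12. ]
white_mark place_of 0.33 [257. 181.] [547.8 -91.7  12. ]
white_mark place_of 0.28 [401.  15.] [ 653.1 -240.8   12. ]
red_mark place_of 0.61 [259. 142.] [ 577.5 -101.2   12. ]
red_mark place_of 0.57 [ 84. 129.] [632.6  38.1  12. ]
```

The bar is at -15.4° and the red marks at about -15.5°, with little torque throughout. I'll ease up to let the lugs rise and check that they catch.

```bash
python3 -m pendant '[{"x":0,"y":0,"z":-0.001,"rx":0,"ry":0,"rz":0,"gripper":0.008},{"x":0,"y":0,"z":-0.002,"rx":0,"ry":0,"rz":0,"gripper":0.008},{"x":0,"y":0,"z":-0.003,"rx":0,"ry":0,"rz":0,"gripper":0.008},{"x":0,"y":0,"z":-0.003,"rx":0,"ry":0,"rz":0,"gripper":0.008}]'
python3 -m pendant '[{"x":0,"y":0,"z":-0.001,"rx":0,"ry":0,"rz":0,"gripper":0.008},{"x":0,"y":0,"z":-0.0015,"rx":0,"ry":0,"rz":0,"gripper":0.008},{"x":0,"y":0,"z":-0.0015,"rx":0,"ry":0,"rz":0,"gripper":0.008}]'
```

```text
time_s: 24.25
tcp_pos: [536.4, -87.1, 98.3]
tcp_rot: [[0.964, -0.264, 0.003], [-0.264, -0.964, -0.001], [0.003, 0.001, -1.0]]
contact_force: [1.1, -0.9, 6.0]
opening: 12.9
grip_force: 73.6
time_s: 24.55
tcp_pos: [536.3, -87.0, 99.3]
tcp_rot: [[0.964, -0.264, 0.003], [-0.264, -0.964, -0.001], [0.003, 0.001, -1.0]]
contact_force: [3.3, -2.5, 4.8]
opening: 12.9
grip_force: 73.3
```

```bash
python3 -m pendant '[{"x":0,"y":0,"z":-0.0005,"rx":0,"ry":0,"rz":0,"gripper":0.008},{"x":0,"y":0,"z":-0.001,"rx":0,"ry":0,"rz":0,"gripper":0.008},{"x":0,"y":0,"z":-0.001,"rx":0,"ry":0,"rz":0,"gripper":0.008}]'; python3 -c "
from h import *
s=env.read_state();print(s['ft_torque'],s['contact_force'])"
```

```text
time_s: 24.85
tcp_pos: [536.1, -86.9, 99.4]
tcp_rot: [[0.964, -0.264, 0.002], [-0.264, -0.964, -0.001], [0.003, 0.0, -1.0]]
contact_force: [6.3, -3.5, -2.2]
opening: 13.0
grip_force: 72.4
[-0.54143612 -1.11201718 -0.01148099] [ 6.34466434 -3.46344213 -2.15998345]
```

The force drops sharply at the lock height, so the lugs are in the notches. I'll let go and back off.

```bash
python3 -m pendant '[{"x":0,"y":0,"z":0.0007,"rx":0,"ry":0,"rz":0,"gripper":0.008},{"x":0,"y":0,"z":0.0007,"rx":0,"ry":0,"rz":0,"gripper":0.008},{"x":0,"y":0,"z":0.0007,"rx":0,"ry":0,"rz":0,"gripper":0.03},{"x":0,"y":0,"z":0.0007,"rx":0,"ry":0,"rz":0,"gripper":0.045},{"x":0,"y":0,"z":0.0007,"rx":0,"ry":0,"rz":0,"gripper":0.045}]'
python3 -m pendant '[{"x":0,"y":0,"z":-0.01,"rx":0,"ry":0,"rz":0,"gripper":0.045},{"x":0,"y":0,"z":-0.03,"rx":0,"ry":0,"rz":0,"gripper":0.06},{"x":0,"y":0,"z":-0.07,"rx":0,"ry":0,"rz":0,"gripper":0.06},{"x":0,"y":0,"z":-0.08,"rx":0,"ry":0,"rz":0,"gripper":0.06},{"x":0,"y":0,"z":-0.08,"rx":0,"ry":0,"rz":0,"gripper":0.06},{"x":0,"y":0,"z":-0.08,"rx":0,"ry":0,"rz":0,"gripper":0.06},{"x":0,"y":0,"z":-0.08,"rx":0,"ry":0,"rz":0,"gripper":0.06}]'
python3 - <<'E'
from h import *
s=env.read_state();p=env.camera("wrist"); save(p,"w12"); dashes(p,s,56.5+58)
look(p,[("canister",0,"place_of"),("white_mark",12,"place_of"),("red_mark",12,"place_of"),("cap",56.5,"place_of"),("cap_bar",114.5,"place_of")],s); print(s["tcp_pos"],s["time_s"])
E
```

```text
time_s: 25.35
tcp_pos: [533.9, -85.7, 98.1]
tcp_rot: [[0.965, -0.264, -0.003], [-0.264, -0.965, 0.001], [-0.003, -0.0, -1.0]]
contact_force: [-0.2, 0.1, 1.2]
opening: 44.8
grip_force: 0.0
time_s: 26.05
tcp_pos: [534.0, -85.9, 177.4]
tcp_rot: [[0.964, -0.264, -0.003], [-0.264, -0.964, 0.001], [-0.003, -0.0, -1.0]]
contact_force: [-0.3, -0.0, -0.1]
opening: 59.9
grip_force: 0.0
red [ 218  145   78   87 4630]
white 54 [256.4 172.5] [556.9 -93.3 114.5]
white 24 [243.9 224.8] [519.3 -73.1 114.5]
white 32 [269.6 224.2] [514.6 -92.2 114.5]
white 45 [256.  226.4] [515.5 -81.7 114.5]
canister place_of 0.27 [ 61. 209.] [550.1 187.5   0. ]
white_mark place_of 0.79 [215. 156.] [557.9 -47.8  12. ]
red_mark place_of 0.83 [256. 125.] [578.2 -98.6  12. ]
cap place_of 0.64 [255. 176.] [538.4 -86.2  56.5]
cap_bar place_of 0.66 [256. 200.] [537.3 -86.9 114.5]
[534.01487305 -85.88735285 177.38994799] 26.05
```

The bar is at -15.7° and the red mark at about -15.4°. The cap stayed locked when the gripper let go, and nothing is touching it.

```bash
python3 -c "
from cell import env
print(env.sign_off())"
```

```text
the job is handed in; nothing more can be done
None
```

I handed the job in at about 26 s on the robot's clock: the check weight was set upright in the canister, and the cap was pressed on, turned to the red marks and let go with its lugs caught; the sign-off returned no verdict.

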